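# Pack the baking set in the hinged gift box and shut the lid

### The arm

A 6-joint arm with a two-finger parallel gripper is mounted at the origin on a cart in front of the work surface, level with it; the furniture and walls round the work are solid. World frame = base frame: x ahead of the robot, y to its left, z up, the work surface at z = 0. Lengths are in m, angles in rad, forces in N, time in s.
With the tool pointing down it reaches from about 0.275 to 0.85 m from the base axis. Payload 5.2 kg.
Tool frame: the origin (TCP) lies on the mounting face of the last link; the fingertips stand 173 mm ahead of it and the grasp point (between the pads) lies 155 mm ahead of it (robot.tip_extent is the distance from the TCP to the fingertips, in m); y points along the fingers, x is the direction in which the jaws open and shut, and the axes are right-handed (so a half turn about y gives the same grasp; the last joint's range is limited). The gripper opens to 85 mm and grips with 20 to 120 N. Pads are 22 mm wide; open, the fingers measure 114 mm over their backs; the gripper's body (76 mm by 85 mm) begins 54 mm behind the grasp point. The pads swing forward as they close: fully open they stand 13 mm farther back than shut.
Start: joints at [0.903, 0.259, 1.535, -0, 1.348, -0.203], TCP at [0.247, 0.492, 0.405] pointing down, gripper open.
Joint ranges: [-3.14, 3.14], [-0.91, 2.08], [0.19, 2.58], [-1.22, 4.36], [0.22, 2.71], [-3.12, 3.12]. Speed limits (rad/s): [2.57, 2.57, 3.14, 3.14, 3.14, 3.14].

### API

Orientations are given as a unit quaternion [w, x, y, z].
In Python, from rig import robot gives the robot as it stands.
- The arm moves only by the tool servo_tool, never from a script. Its argument "series" is a list of rows, each a list of 5 numbers: the closure, from -1 (fully open) to 1 (shut), then the shift along the tool's x, y, z normalised to -1 to 1, where 1 is 0.2 m, then the turn about the tool's y normalised to -1 to 1, where 1 is 180 degrees. A call has 1 to 20 rows; each row shifts and turns the commanded pose from where the row before left it, along the tool's axes as they then stand; what a row does not reach is not made up. A row lasts 1/10 s, in which the tool goes at most 50 mm and 8.59 degrees, less where a joint would pass 70% of its speed; a pose out of reach is approached as far as the arm can. A call with a number of a shift or a turn outside -1 to 1 is refused whole. A call with a gripper value outside its range is refused whole. The fingers move at their own pace and stop on an object; "newtons" is the grip in N (left out, the last holds). Time passes only in rows, so rows that do not move let the fingers close. It gives the time, the measured TCP pose, the force and the opening at its end, in the units of the state.
- robot.read_state(): the state, without advancing time (a new reading comes with each control period).
- robot.capture(name): name is "scene" or "top" or "wrist"; returns a dict with "frame" (420x560x3 uint8, blue, green, red), "intrinsics" (3x3 intrinsics, pixels), "camera_from_world" (4x4, takes a point from world to camera coordinates); the wrist camera has in their place "tool_from_camera" (4x4, takes a point from camera to tool coordinates, whose origin is the TCP and whose axes are the tool frame's). Camera axes: x right, y down, z forward; pixel columns grow to the right and rows downward; lengths in m; the calibration is good to about 2 mm. A picture is of the moment at which its call begins: read the wrist's pose just before it. There is no depth.
- robot.job_done(): hands the job in, once; it reports no verdict.
The state is a dict: "clock": time; "joints": joint angles; "qd": joint speeds; "effort": joint torques, N m; "position": TCP position; "orientation": TCP orientation; "wrist_force": force on the tool from outside, world axes, zero at the start; "ft_torque": the same for the moment, N m; "opening": finger opening in m.
Only numpy, scipy, OpenCV 4.12 (cv2) and the standard library are available. Lean on these libraries where they do the work, as an engineer would, in place of code of your own. Each camera call takes 0.05 s, during which the arm holds its last target.

### The job

Pack the wooden press board and the steel dough cutter into the open kraft gift box, both lying flat on its floor side by side with their grips upward, so that nothing stands above the rim. Then swing the lid over and shut it fully. Leave the scissors, ribbon spools and pens where they are.

Things in the scene. Friction and masses are not known exactly. Their poses are not given: they have to be found in the camera images.
- case: Open kraft gift box, fixed to the bench. Origin: under its centre, on the bench; x along its long side, y from the hinged long side to the free long side, z up. 226 x 142 mm outside; clear inside x -109 to +109 mm, y -67 to +67 mm; walls 3.5 mm thick, rim 42 mm high, inner floor at z = 3.5 mm. The hinged side is the one away from the robot.
- lid (a joint): Hinged lid of the gift box, rad: 0 shut, about 1.8 standing open, limit 1.85. Hinge line along the box's x at y = -71, z = 42 mm in the box frame. Flat windowed panel 232 mm wide reaching 145 mm from the hinge to its free edge, 3 mm thick, with 14 mm skirts on three edges that go outside the walls. The hinge is slightly stiff and damped: the lid never slams; push it from behind, then down.
- press_center (a point): Wooden press board, 140 x 84 mm, 32 mm high, 0.2 kg: a 12 mm thick board with a bar grip on top, 20 mm wide, 70 mm long and 20 mm high, over the board's middle. Point: centre, half-way up (16 mm). x along the 140 mm length (across the bar, the way to pinch it), y along the bar, z up. It fits flat in the box only with its length along the box's length. Same if turned half round.
- cutter_center (a point): Steel dough cutter with a wooden bar grip, 56 x 80 mm, 30 mm high, 0.15 kg: a 12 mm high frame with closed top and on it a bar 18 mm wide, 60 mm long, 18 mm high, over the middle. Point: centre, half-way up (15 mm). x along the 56 mm width (across the bar, the way to pinch it), y along the bar, z up. Beside the press board it fits only with its 56 mm width along the box's length. Same if turned half round.
- shears: Scissors lying on the bench, 199 mm long along y, 87 mm wide, 9 mm thick; origin under the middle. Not to be moved.
- spool: Spool of ribbon lying on the bench, 72 mm across, 32 mm high; the spool's middle is 16 mm in x and 30 mm in y from the origin, which is at its underside. Not to be moved.
- pen: Marker pen lying on the bench, 135 mm long along y, 16 mm thick; origin under the middle. Not to be moved.
Not all that is in view belongs to the job. What is shaped like the part that bears cutter_center but black or orange is not meant.

How it is judged:
By the outcome, as a careful person would: the job done as asked, in the order asked, and still so for the second after the job is handed in, with the robot touching nothing.
It also fails if it takes over 72 s, if anything falls off the work surface, if the arm or the gripper's body presses on something with over 40 N, if the wrist force passes 120 N, or if a joint passes its speed limit or range.

## Working session

There is one attempt and no reset: what is moved stays moved. The work goes in short steps, Python scripts to look and compute and a tool call to move; the robot and the scene stay as the last step left them, time stands still between calls to the robot, and variables do not carry over. Pictures are saved under pics/ and viewed, and the job is handed in when it is done.

Besides the shell and the picture viewer there is one more tool, called as name(argument=value, ...), one argument or row to a line, values as JSON. servo_tool: Moves the arm, as the interface text tells. Scaled input: -1 to 1 covers 0.2 m each way for a shift and 180 degrees each way for a turn. Its arguments: {"type":"object","properties":{"series":{"type":"array"},"newtons":{"type":"number"}},"required":["series"]}

```bash
ls; mkdir -p pics; python3 - <<'E'
from rig import robot
import cv2,json
import numpy as np
np.set_printoptions(precision=4,suppress=True)
s=robot.read_state(); print(s)
for n in ["scene","top","wrist"]:
    c=robot.capture(n); cv2.imwrite(f"pics/{n}0.png",c["frame"])
    print(n,c["intrinsics"],c.get("camera_from_world",c.get("tool_from_camera")))
E
```

```text
pics
{'clock': 0.0, 'joints': array([ 0.9032,  0.2594,  1.5361, -0.    ,  1.348 , -0.2028]), 'qd': array([ 0.0025,  0.0001, -0.0021, -0.0004,  0.0015, -0.0005]), 'effort': array([  0.0004, -44.604 , -29.057 ,  -0.0001,   0.0118,  -0.    ]), 'position': array([0.2464, 0.4915, 0.4039]), 'orientation': array([-0.6015,  0.6019,  0.3708, -0.372 ]), 'wrist_force': array([-0.6224,  1.1204,  0.2486]), 'ft_torque': array([0.0151, 0.0202, 0.0161]), 'opening': 0.08519907335743317}
scene [[442.1953   0.     279.3261]
 [  0.     442.1953 217.0189]
 [  0.       0.       1.    ]] [[ 0.5148 -0.8571  0.0198 -0.265 ]
 [-0.5605 -0.3539 -0.7488  0.3115]
 [ 0.6488  0.3744 -0.6625  0.7497]
 [ 0.      0.      0.      1.    ]]
top [[383.6579   0.     282.72  ]
 [  0.     383.6579 213.4604]
 [  0.       0.       1.    ]] [[-0.0075 -0.9999 -0.0097 -0.0108]
 [-0.9969  0.0083 -0.0781  0.5068]
 [ 0.0781  0.0091 -0.9969  1.0437]
 [ 0.      0.      0.      1.    ]]
wrist [[328.0933   0.     278.4062]
 [  0.     328.0933 206.0556]
 [  0.       0.       1.    ]] [[ 1.     -0.0005  0.0012  0.0004]
 [-0.0013 -0.2731  0.962   0.031 ]
 [-0.0002 -0.962  -0.2731  0.069 ]
 [ 0.      0.      0.      1.    ]]
```

View pics/scene0.png

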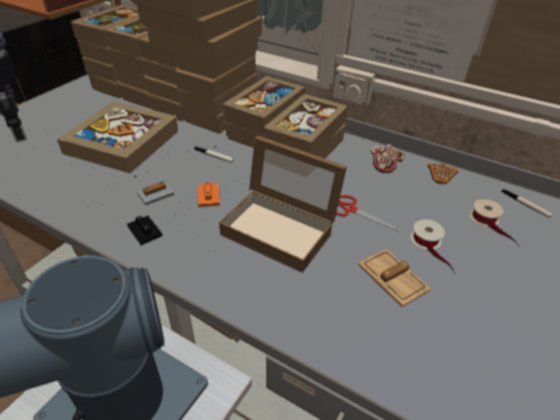

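View pics/top0.png

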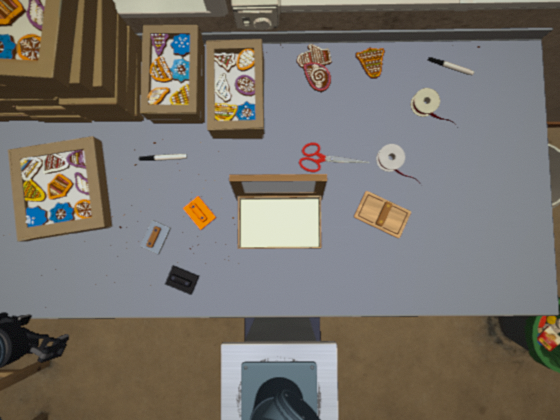

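View pics/wrist0.png

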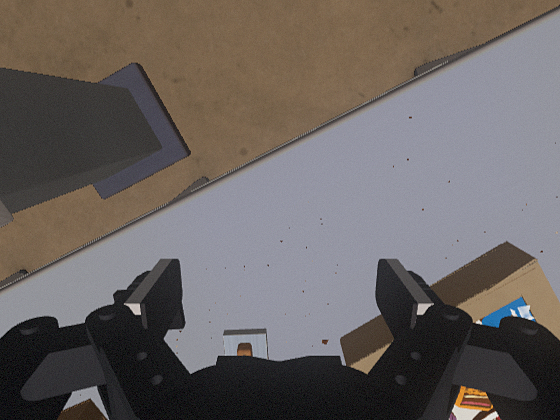

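```bash
python3 - <<'E'
import cv2
im=cv2.imread("pics/top0.png")
def z(n,r0,r1,c0,c1,k,src=im):
    cv2.imwrite(n,cv2.resize(src[r0:r1,c0:c1],None,fx=k,fy=k,interpolation=cv2.INTER_NEAREST))
z("pics/z_top1.png",165,300,130,420,2.7)
im2=cv2.imread("pics/scene0.png")
z("pics/z_sc1.png",130,310,120,440,2.5,im2)
E
```

```text
(no output)
```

View pics/z_top1.png

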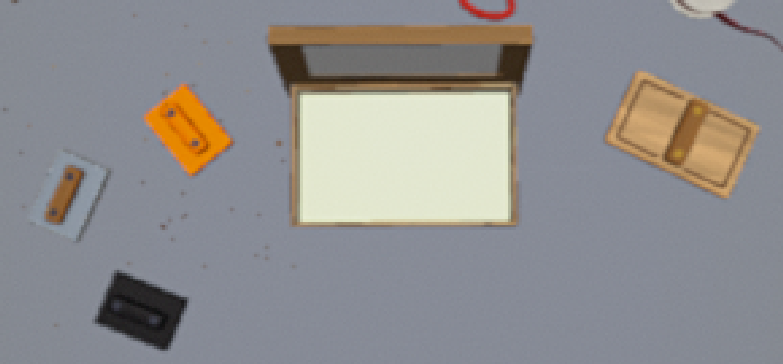

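View pics/z_sc1.png

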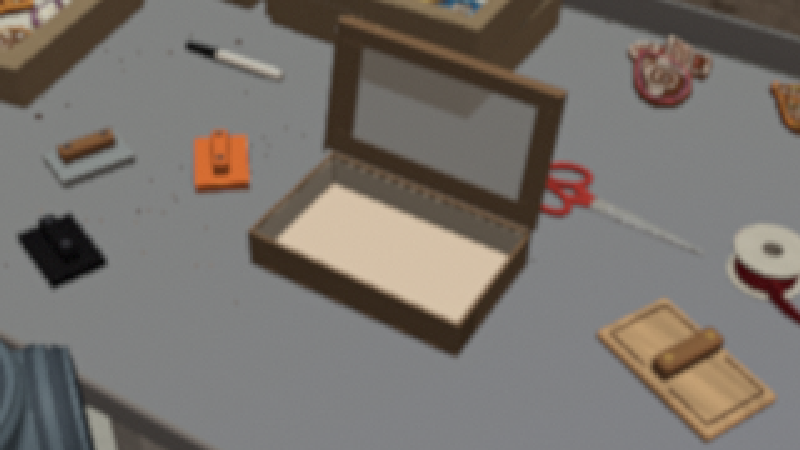

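```bash
cat > h.py <<'E'
import numpy as np,cv2
np.set_printoptions(precision=4,suppress=True)
def ray(K,T,uv,z):
    uv=np.atleast_2d(np.asarray(uv,float)); R=T[:3,:3];c=-R.T@T[:3,3]
    d=np.c_[(uv[:,0]-K[0,2])/K[0,0],(uv[:,1]-K[1,2])/K[1,1],np.ones(len(uv))]@R
    return c+d*((z-c[2])/d[:,2])[:,None]
def rot(q):
    from scipy.spatial.transform import Rotation as Ro
    return Ro.from_quat([q[1],q[2],q[3],q[0]]).as_matrix()
def wristT(s,tfc):
    M=np.eye(4);M[:3,:3]=rot(s["orientation"]);M[:3,3]=s["position"]
    return np.linalg.inv(M@tfc)
def rect(mask,K,T,z,off=(0,0)):
    cs,_=cv2.findContours(mask.astype(np.uint8),cv2.RETR_EXTERNAL,cv2.CHAIN_APPROX_NONE)
    c=max(cs,key=cv2.contourArea).reshape(-1,2)
    p=ray(K,T,c+np.array(off),z)[:,:2]
    r=cv2.minAreaRect((p*1000).astype(np.float32))
    m=cv2.moments((p*1000).astype(np.float32))
    return c.mean(0),r,(m['m10']/m['m00'],m['m01']/m['m00']),cv2.boxPoints(r)
E
python3 - <<'E'
from rig import robot
from h import *
c=robot.capture("top");K=c["intrinsics"];T=c["camera_from_world"];im=c["frame"];h=cv2.cvtColor(im,cv2.COLOR_BGR2HSV)
for n,(u,v) in dict(cut=(150,230),board=(370,205),floor=(280,225),grip=(383,213),bg=(180,240),cgrip=(154,237)).items(): print(n,h[v,u],im[v,u])
def win(m,r0,r1,c0,c1):
    o=np.zeros_like(m,np.uint8);o[r0:r1,c0:c1]=m[r0:r1,c0:c1];return o
H,S,V=[h[...,i].astype(int) for i in range(3)]
masks=dict(board=(win((S>70)&(H<30),185,245,350,415),.012),
 bgrip=(win((S>110)&(H<30)&(V<170),195,232,370,400),.032),
 cut=(win(((V>155)&(H>90)&(im[...,0].astype(int)>im[...,2]+8))|((H<25)&(S>60)),215,260,138,175),.012),
 cgrip=(win((H<25)&(S>60),215,260,138,175),.030),
 floor=(win((V>190)&(S<60),190,255,230,330),.0035))
vis=im.copy()
for n,(m,z) in masks.items():
    cc,r,mo,b=rect(m,K,T,z); print(n,cc,r,mo); 
    cs,_=cv2.findContours(m,cv2.RETR_EXTERNAL,cv2.CHAIN_APPROX_NONE); cv2.drawContours(vis,cs,-1,(255,0,255),1)
    if n in('floor','board'):print(b)
cv2.imwrite("pics/m.png",cv2.resize(vis[165:300,130:420],None,fx=2.7,fy=2.7,interpolation=0))
E
```

```text
cut [107  36 164] [164 151 141]
board [ 16 116 185] [101 147 185]
floor [ 35  24 230] [208 230 226]
grip [ 15 160 140] [ 52  96 140]
bg [111  24 149] [149 139 135]
cgrip [ 15 168 143] [ 49  96 143]
board [382.35   214.1286] ((503.6705627441406, -291.23626708984375), (139.07070922851562, 83.1397476196289), 63.88428497314453) (503.61532162587844, -291.332627358361)
[[ 435.7362 -335.3741]
 [ 510.388  -371.971 ]
 [ 571.6049 -247.0984]
 [ 496.9531 -210.5015]]
bgrip [385.9053 216.0737] ((497.0517578125, -301.9824523925781), (52.82403564453125, 72.9271011352539), 65.5419921875) (502.30475079356063, -290.88520979506836)
cut [154.3171 236.5122] ((445.759765625, 344.17156982421875), (54.25410461425781, 77.69092559814453), 66.17357635498047) (445.26968153513263, 343.4411210795621)
cgrip [153.234  236.2766] ((445.5733337402344, 340.8256530761719), (18.381866455078125, 58.41058349609375), 66.31613159179688) (446.19531215459153, 340.70053111401523)
floor [279.     222.9508] ((482.881591796875, -3.8287353515625), (214.53964233398438, 132.1244354248047), 89.57227325439453) (481.83234813740177, -4.140245276253038)
[[ 416.0204 -110.6024]
 [ 548.1412 -111.5887]
 [ 549.7427  102.9449]
 [ 417.622   103.9313]]
```

View pics/m.png

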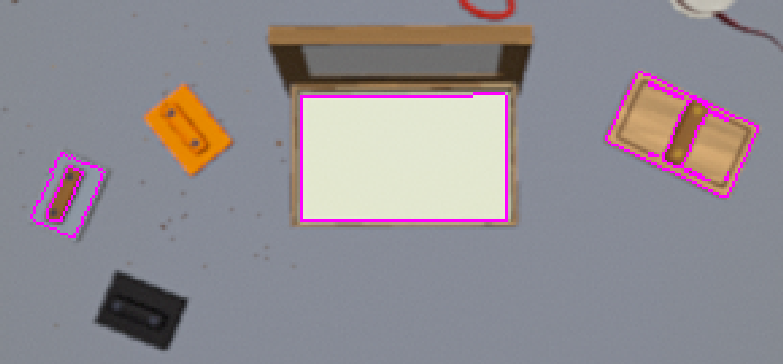

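```bash
cat >> h.py <<'E'
def plan(s,x,y,z,yaw=None):
    """yaw deg of tool x axis in world (mod 180)"""
    R=rot(s["orientation"]); cur=np.degrees(np.arctan2(R[1,0],R[0,0]))
    print("pos",s["position"],"yaw",cur,"tooly",R[:,1],"F",s["wrist_force"],"open",s["opening"],"t",s["clock"],"j",s["joints"])
    if yaw is None: yaw=cur
    d=(yaw-cur+90)%180-90
    a=np.radians(cur+d)
    # after the turn, tool y taken as straight down
    tx=np.array([np.cos(a),np.sin(a),0]);ty=np.array([0,0,-1.]);tz=np.cross(tx,ty)
    e=np.array([x,y,z])-s["position"]
    print("turn deg(world)",d,"norm turn",-d/180,"rows",abs(d)/8.59,"| shift norm",np.array([tx@e,ty@e,tz@e])/0.2,"mm",e*1000, "rows",np.linalg.norm(e)/.05)
E
python3 - <<'E'
from rig import robot
from h import *
print(robot.tip_extent)
plan(robot.read_state(),.4455,.3437,.33,66)
E
```

```text
0.1734
pos [0.2464 0.4916 0.4042] yaw 63.36979638404438 tooly [-0.0007 -0.0009 -1.    ] F [-0.1307 -0.1632  0.527 ] open 0.0851994442807107 t 0.2 j [ 0.9032  0.2591  1.5357 -0.      1.348  -0.2028]
turn deg(world) 2.6302036159556224 norm turn -0.01461224231086457 rows 0.3061936689121796 | shift norm [-0.2705  0.3709 -1.21  ] mm [ 199.0801 -147.861   -74.182 ] rows 5.176822491553746
```

servo_tool(
  series=[
    [-1,0,0,0,-0.0146],
    [-1,-0.045,0.062,-0.2,0],
    [-1,-0.045,0.062,-0.2,0],
    [-1,-0.045,0.062,-0.2,0],
    [-1,-0.045,0.062,-0.2,0],
    [-1,-0.045,0.062,-0.2,0],
    [-1,-0.045,0.062,-0.2,0],
    [-1,0,0,0,0],
    [-1,0,0,0,0],
  ],
)

```text
clock: 1.1
position: [0.4443, 0.3439, 0.3296]
orientation: [0.594, -0.593, -0.384, 0.385]
wrist_force: [0.3, 0.2, -0.0]
opening: 0.0854
```

```bash
python3 - <<'E'
from rig import robot
from h import *
s=robot.read_state();c=robot.capture("wrist");cv2.imwrite("pics/w1.png",c["frame"])
plan(s,.4455,.3437,.33,66)
E
```

```text
pos [0.4443 0.3439 0.3296] yaw 65.84828461017489 tooly [-0.0017 -0.0005 -1.    ] F [ 0.2533  0.2321 -0.0457] open 0.08536582925442562 t 1.1 j [ 0.4601  0.3408  1.6129  0.0004  1.1897 -0.6893]
turn deg(world) 0.1517153898251138 norm turn -0.0008428632768061877 rows 0.017661861446462607 | shift norm [ 0.0013 -0.002  -0.0058] mm [ 1.1541 -0.2402  0.3903] rows 0.024834771721125644
```

View pics/w1.png

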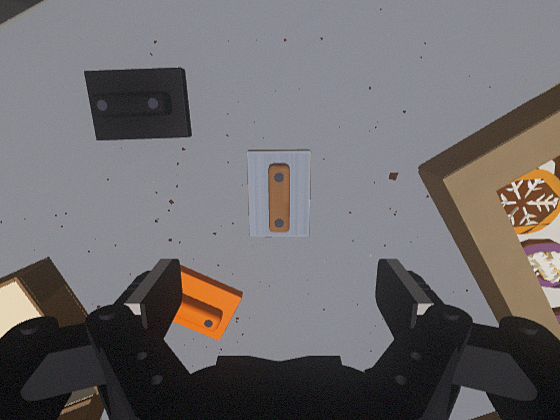

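```bash
python3 - <<'E'
from rig import robot
from h import *
s=robot.read_state();c=robot.capture("wrist");im=c["frame"];T=wristT(s,c["tool_from_camera"]);K=c["intrinsics"]
h=cv2.cvtColor(im,cv2.COLOR_BGR2HSV);H,S,V=[h[...,i].astype(int) for i in range(3)]
def win(m,r0,r1,c0,c1):
    o=np.zeros(m.shape,np.uint8);o[r0:r1,c0:c1]=m[r0:r1,c0:c1];return o
print(h[160,255],h[200,320],h[200,280])
for n,m,z in [("bar",win((H<25)&(S>90),150,245,240,320),.030),("frame",win((V>155)&(S>28)|((H<25)&(S>90)),140,250,240,325),.012)]:
    print(n,*rect(m,K,T,z)[:3])
    cs,_=cv2.findContours(m,0,1);print(cv2.boundingRect(max(cs,key=cv2.contourArea)))
E
```

```text
[113  25 163] [114  17 147] [ 14 122 140]
bar [277.7901 198.5062] ((445.0262756347656, 344.4159240722656), (17.067487716674805, 58.739051818847656), 65.4398193359375) (444.82416740735613, 344.20053131453346)
(268, 165, 21, 68)
frame [279.4185 190.6764] ((446.27801513671875, 343.8243103027344), (54.0927848815918, 77.09210968017578), 66.15113067626953) (443.3451592215771, 343.2414859450113)
(247, 153, 62, 84)
```

servo_tool(
  series=[
    [-1,0.002,0.17,-0.004,0],
    [-1,0,0.17,0,0],
    [-1,0,0.17,0,0],
    [-1,0,0.14,0,0],
    [-1,0,0.055,0,0],
    [0.3,0,0,0,0],
    [1,0,0,0,0],
    [1,0,0,0,0],
    [1,0,0,0,0],
    [1,0,0,0,0],
    [1,0,0,0,0],
    [1,0,0,0,0],
    [1,0,0,0,0],
  ],
  newtons=50,
)

```text
clock: 2.5
position: [0.4451, 0.3449, 0.1908]
orientation: [-0.593, 0.593, 0.386, -0.384]
wrist_force: [-1.4, -1.4, 5.8]
opening: 0.0167
```

```bash
python3 - <<'E'
from rig import robot
from h import *
s=robot.read_state();c=robot.capture("wrist");cv2.imwrite("pics/w2.png",c["frame"])
plan(s,.4455,.3437,.188,66)
E
```

```text
pos [0.4451 0.3449 0.1908] yaw 65.98940773862488 tooly [ 0.0019  0.001  -1.    ] F [-1.4112 -1.431   5.8136] open 0.016664030286183306 t 2.5 j [ 0.4611  0.5095  1.7484 -0.      0.8815 -0.6906]
turn deg(world) 0.010592261375123257 norm turn -5.884589652846254e-05 rows 0.0012330921274881558 | shift norm [-0.0047  0.0138 -0.0041] mm [ 0.3669 -1.1874 -2.7515] rows 0.060383595852140634
```

View pics/w2.png

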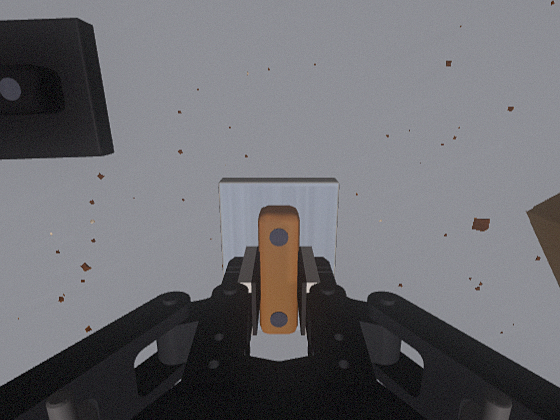

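servo_tool(
  series=[
    [1,0,-0.1,0,0],
    [1,0,-0.2,0,0],
    [1,0,-0.2,0,0],
    [1,0,-0.2,0,0],
    [1,0,0,0,-0.044],
    [1,0,0,0,-0.044],
    [1,0,0,0,-0.044],
    [1,0,0,0,0],
    [1,0,0,0,0],
  ],
)

```text
clock: 3.45
position: [0.4446, 0.3446, 0.3292]
orientation: [0.502, -0.502, -0.498, 0.498]
wrist_force: [-0.1, 1.0, -2.3]
opening: 0.0167
```

```bash
python3 - <<'E'
from rig import robot
from h import *
s=robot.read_state()
plan(s,.43,.07,.33,89.6)
E
```

```text
pos [0.4446 0.3446 0.3292] yaw 89.53800740908139 tooly [-0.0003 -0.0001 -1.    ] F [-0.055   0.9973 -2.3119] open 0.01672051356742539 t 3.45 j [ 0.4611  0.3417  1.6125  0.      1.1877 -1.1016]
turn deg(world) 0.06199259091860654 norm turn -0.00034440328288114745 rows 0.0072168324701521 | shift norm [-1.3735 -0.0038  0.0632] mm [ -14.5503 -274.6119    0.7608] rows 5.499963103487377
```

servo_tool(
  series=[
    [1,-0.2,0,-0.03,0],
    [1,-0.2,0,-0.03,0],
    [1,-0.2,0,-0.03,0],
    [1,-0.2,0,-0.03,0],
    [1,-0.2,0,-0.03,0],
    [1,-0.2,0,-0.03,0],
    [1,-0.17,0,-0.01,0],
    [1,0,0,0,0],
    [1,0,0,0,0],
    [1,0,0,0,0],
  ],
)

```text
clock: 4.45
position: [0.4814, 0.0712, 0.3293]
orientation: [0.502, -0.501, -0.499, 0.499]
wrist_force: [1.5, 0.1, -2.6]
opening: 0.0169
```

```bash
python3 - <<'E'
from rig import robot
from h import *
s=robot.read_state();c=robot.capture("wrist");cv2.imwrite("pics/w3.png",c["frame"])
plan(s,.483,.070,.22,89.6)
c=robot.capture("scene");cv2.imwrite("pics/s3.png",c["frame"])
E
```

```text
pos [0.4814 0.0712 0.3293] yaw 89.69836395013584 tooly [-0.0003  0.0005 -1.    ] F [ 1.4564  0.1392 -2.5622] open 0.01690567611479461 t 4.45 j [-0.083   0.2129  1.7926  0.0006  1.1364 -1.6487]
turn deg(world) -0.0983639501358482 norm turn 0.0005464663896436011 rows 0.011450983717793737 | shift norm [-0.0061  0.5463 -0.0082] mm [   1.6389   -1.2358 -109.2503] rows 2.1853911776363235
```

View pics/w3.png

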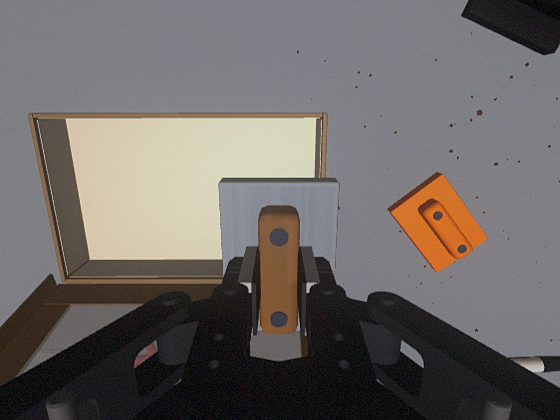

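View pics/s3.png

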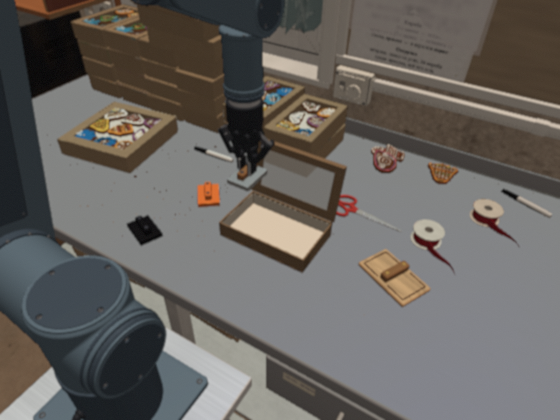

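```bash
python3 - <<'E'
from rig import robot
from h import *
s=robot.read_state();c=robot.capture("wrist");T=wristT(s,c["tool_from_camera"]);K=c["intrinsics"]
im=c["frame"];cv2.imwrite("pics/z3.png",cv2.resize(im[95:295,15:350],None,fx=2.3,fy=2.3,interpolation=0))
print(ray(K,T,[[29,114],[326.5,113],[62,284]],.042))
print(ray(K,T,[[66,118],[316,118],[91,261]],.0035))
E
```

```text
[[ 0.4127 -0.1149  0.042 ]
 [ 0.4128  0.1087  0.042 ]
 [ 0.5551 -0.1163  0.042 ]]
[[ 0.4162 -0.1116  0.0035]
 [ 0.417   0.1052  0.0035]
 [ 0.5516 -0.1116  0.0035]]
```

View pics/z3.png

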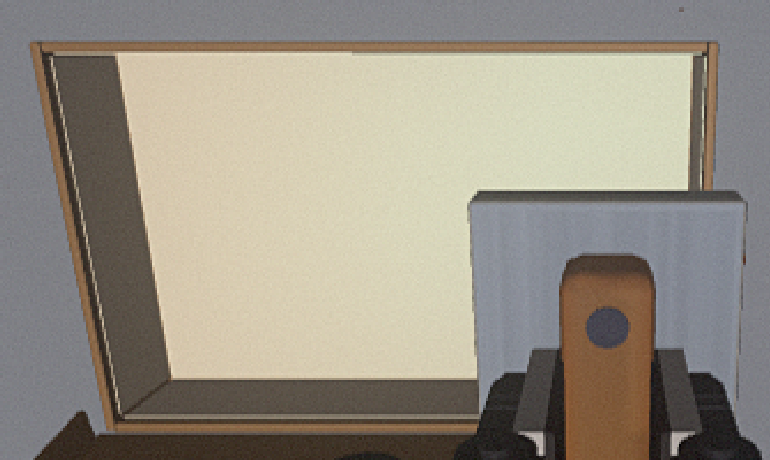

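servo_tool(
  series=[
    [1,-0.0035,0.15,-0.01,0],
    [1,0,0.15,0,0],
    [1,0,0.15,0,0],
    [1,0,0.1,0,0],
    [1,0,0.05,0,0],
    [1,0,0.04,0,0],
    [1,0,0.025,0,0],
    [1,0,0,0,0],
    [1,0,0,0,0],
  ],
)

```text
clock: 5.5
position: [0.4839, 0.0699, 0.197]
orientation: [-0.501, 0.501, 0.499, -0.499]
wrist_force: [0.9, -0.1, -2.8]
opening: 0.0164
```

```bash
python3 - <<'E'
from rig import robot
from h import *
s=robot.read_state()
plan(s,.4835,.0705,.1945,89.7)
c=robot.capture("top");cv2.imwrite("pics/t4.png",cv2.resize(c["frame"][150:290,180:400],None,fx=3,fy=3,interpolation=0))
E
```

```text
pos [0.4839 0.0699 0.197 ] yaw 89.7609247322533 tooly [ 0.0013 -0.0001 -1.    ] F [ 0.9118 -0.0918 -2.7971] open 0.016365512647559158 t 5.5 j [-0.0851  0.3993  1.9286 -0.      0.8123 -1.6517]
turn deg(world) -0.060924732253297975 norm turn 0.0003384707347405443 rows 0.007092518306553897 | shift norm [0.0029 0.0124 0.0021] mm [-0.4102  0.5898 -2.4749] rows 0.051540494831417295
```

View pics/t4.png

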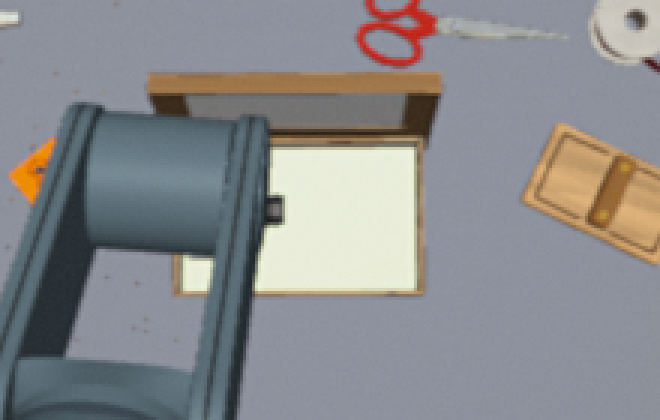

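Arm hides the cutter from above, as expected. Force is still only the carried weight; lower 2.5 mm more, open partly, rise.

servo_tool(
  series=[
    [1,0.002,0.012,0,0],
    [1,0,0,0,0],
    [0.3,0,0,0,0],
    [0.3,0,0,0,0],
    [0.3,0,0,0,0],
    [0.3,0,0,0,0],
  ],
)

```text
clock: 6.15
position: [0.4836, 0.0703, 0.194]
orientation: [-0.501, 0.501, 0.499, -0.499]
wrist_force: [-0.0, -0.8, 0.2]
opening: 0.0299
```

```bash
python3 - <<'E'
from rig import robot
from h import *
s=robot.read_state()
plan(s,.4835,.0705,.1945,89.7)
E
```

```text
pos [0.4836 0.0703 0.194 ] yaw 89.75619963884004 tooly [ 0.0002 -0.     -1.    ] F [-0.0199 -0.8359  0.1695] open 0.029877467744729998 t 6.15 j [-0.0844  0.4041  1.9311 -0.      0.8062 -1.651 ]
turn deg(world) -0.056199638840041644 norm turn 0.0003122202157780091 rows 0.006542449224684708 | shift norm [ 0.0012 -0.0024  0.0003] mm [-0.0537  0.2357  0.4823] rows 0.010790397270640215
```

servo_tool(
  series=[
    [0.3,0,-0.1,0,0],
    [0.3,0,-0.2,0,0],
    [0.3,0,-0.2,0,0],
    [0.3,0,-0.2,0,0],
    [-1,-0.2,0,-0.01,0],
    [-1,-0.2,0,-0.01,0],
    [-1,-0.23,0,-0.01,0],
    [-1,-0.23,0,-0.01,0],
    [-1,-0.23,0,-0.02,0],
    [-1,-0.23,0,-0.02,0],
    [-1,-0.23,0,-0.02,0],
    [-1,-0.23,0,0,0],
    [-1,0,0,0,0.036],
    [-1,0,0,0,0.036],
    [-1,0,0,0,0.036],
    [-1,0,0,0,0.036],
    [-1,0,0,0,0],
    [-1,0,0,0,0],
  ],
)

```text
clock: 7.95
position: [0.502, -0.2858, 0.3338]
orientation: [0.6, -0.6, -0.375, 0.375]
wrist_force: [0.0, 0.0, 0.3]
opening: 0.0853
```

```bash
python3 - <<'E'
from rig import robot
from h import *
s=robot.read_state();c=robot.capture("wrist");cv2.imwrite("pics/w5.png",c["frame"])
im=c["frame"];T=wristT(s,c["tool_from_camera"]);K=c["intrinsics"]
plan(s,.5035,-.2915,.19,64)
c=robot.capture("top");cv2.imwrite("pics/t5.png",cv2.resize(c["frame"][150:290,180:400],None,fx=3,fy=3,interpolation=0))
E
```

```text
pos [ 0.502  -0.2858  0.3338] yaw 64.01032544808768 tooly [-0.0002  0.0001 -1.    ] F [0.0136 0.0101 0.2826] open 0.08529032468164377 t 7.95 j [-0.7105  0.3629  1.5687 -0.      1.2102 -1.8277]
turn deg(world) -0.010325448087684208 norm turn 5.736360048713449e-05 rows 0.0012020312092763921 | shift norm [-0.0224  0.7192 -0.0195] mm [   1.5311   -5.7395 -143.8315] rows 2.879081390080858
```

View pics/w5.png

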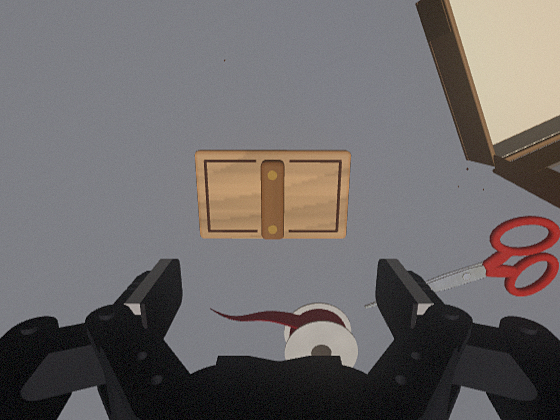

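View pics/t5.png

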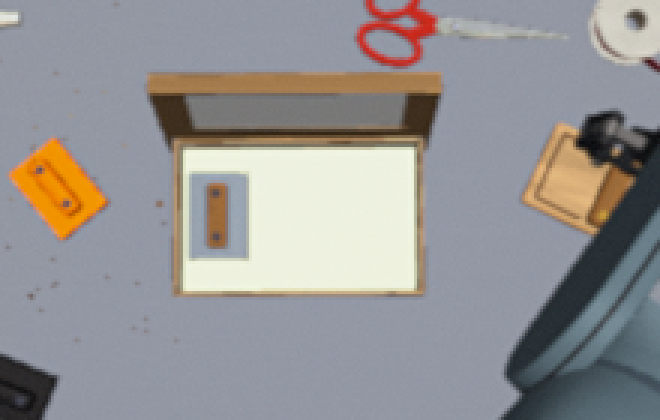

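```bash
python3 - <<'E'
from rig import robot
from h import *
s=robot.read_state();c=robot.capture("wrist");im=c["frame"];T=wristT(s,c["tool_from_camera"]);K=c["intrinsics"]
h=cv2.cvtColor(im,cv2.COLOR_BGR2HSV);H,S,V=[h[...,i].astype(int) for i in range(3)]
m=np.zeros(H.shape,np.uint8);w=np.s_[140:255,180:370];m[w]=((H<30)&(S>60))[w]
print(rect(m,K,T,.012)[:3])
r=rect(m,K,T,.012)[1]
pts=ray(K,T,[[261,200],[283.5,200],[272,160],[272,239]],.032);print(pts,pts[:2].mean(0),pts[2:].mean(0))
plan(s,r[0][0]/1000,r[0][1]/1000,.190,63.9)
E
```

```text
(array([272.4871, 192.9378]), ((503.32330322265625, -291.54541015625), (137.99485778808594, 82.72013092041016), 63.93949890136719), (503.2332766301512, -291.2646688643654))
[[ 0.4981 -0.2995  0.032 ]
 [ 0.5065 -0.2823  0.032 ]
 [ 0.4716 -0.2759  0.032 ]
 [ 0.5342 -0.3069  0.032 ]] [ 0.5023 -0.2909  0.032 ] [ 0.5029 -0.2914  0.032 ]
pos [ 0.502  -0.2857  0.3339] yaw 63.96902922965708 tooly [-0.0001  0.0001 -1.    ] F [-0.538   0.5823 -0.4798] open 0.08553566498713455 t 8.05 j [-0.7105  0.3628  1.5686  0.      1.2102 -1.8269]
turn deg(world) -0.06902922965707603 norm turn 0.00038349572031708904 rows 0.008035998795934345 | shift norm [-0.0232  0.7194 -0.0186] mm [   1.306   -5.811 -143.882] rows 2.8801050736531306
```

servo_tool(
  series=[
    [-1,-0.023,0.17,-0.018,0],
    [-1,0,0.17,0,0],
    [-1,0,0.17,0,0],
    [-1,0,0.14,0,0],
    [-1,0,0.06,0,0],
    [-1,0,0,0,0],
    [0.3,0,0,0,0],
    [1,0,0,0,0],
    [1,0,0,0,0],
    [1,0,0,0,0],
    [1,0,0,0,0],
    [1,0,0,0,0],
    [1,0,0,0,0],
    [1,0,0,0,0],
  ],
  newtons=60,
)

```text
clock: 9.5
position: [0.5035, -0.2918, 0.1931]
orientation: [-0.6, 0.601, 0.374, -0.374]
wrist_force: [-1.1, 0.7, 6.0]
opening: 0.0184
```

```bash
python3 - <<'E'
from rig import robot
from h import *
s=robot.read_state()
plan(s,.5033,-.2915,.192,64)
E
```

```text
pos [ 0.5035 -0.2918  0.1931] yaw 63.845366918961936 tooly [ 0.0013 -0.0013 -1.    ] F [-1.1434  0.672   6.0467] open 0.01837632845824041 t 9.5 j [-0.7168  0.532   1.6977 -0.0002  0.91   -1.831 ]
turn deg(world) 0.15463308103807094 norm turn -0.0008590726724337274 rows 0.018001522821661342 | shift norm [0.0009 0.0054 0.0016] mm [-0.2034  0.2958 -1.0893] rows 0.022938513346492436
```

servo_tool(
  series=[
    [1,0,-0.08,0,0],
    [1,0,-0.2,0,0],
    [1,0,-0.2,0,0],
    [1,0,-0.2,0,0],
    [1,0,0,0,-0.036],
    [1,0,0,0,-0.036],
    [1,0,0,0,-0.036],
    [1,0,0,0,-0.0355],
    [1,0,0,0.05,0],
    [1,0.2,0,0.025,0],
    [1,0.2,0,0.025,0],
    [1,0.2,0,0,0],
    [1,0.2,0,0,0],
    [1,0.2,0,0,0],
    [1,0.2,0,0,0],
    [1,0.08,0,0,0],
    [1,0,0,0,0],
    [1,0,0,0,0],
  ],
)

```text
clock: 11.3
position: [0.4843, -0.0355, 0.3279]
orientation: [-0.502, 0.502, 0.498, -0.499]
wrist_force: [-0.2, -0.8, -3.0]
opening: 0.0183
```

```bash
python3 - <<'E'
from rig import robot
from h import *
s=robot.read_state();c=robot.capture("wrist");cv2.imwrite("pics/w6.png",c["frame"])
plan(s,.4835,-.0355,.1975,89.7)
E
```

```text
pos [ 0.4843 -0.0355  0.3279] yaw 89.62645962911961 tooly [-0.0003 -0.0006 -1.    ] F [-0.2204 -0.7991 -2.9637] open 0.018343222138237622 t 11.3 j [-0.3031  0.2126  1.7968 -0.0007  1.1322 -1.8671]
turn deg(world) 0.07354037088039433 norm turn -0.00040855761600219076 rows 0.008561160754411448 | shift norm [-0.0002  0.6519  0.0038] mm [  -0.7661   -0.0284 -130.3801] rows 2.6076480344808304
```

View pics/w6.png

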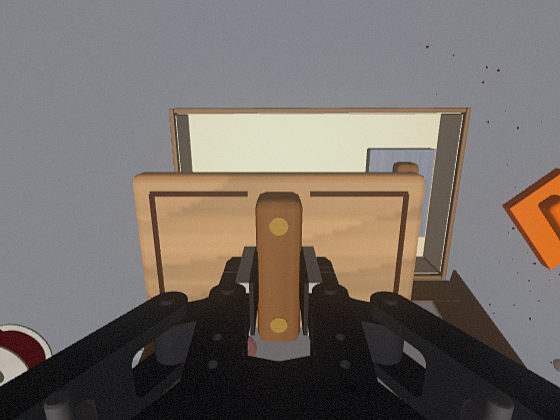

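```bash
python3 - <<'E'
from rig import robot
from h import *
s=robot.read_state();c=robot.capture("wrist");T=wristT(s,c["tool_from_camera"]);K=c["intrinsics"]
print(ray(K,T,[[366,150],[366.5,170],[435,149]],.0155)); print(ray(K,T,[[169.5,110],[469.5,109]],.042))
print(ray(K,T,[[135.5,174],[423,174]],s["position"][2]-.1931+.012))
E
```

```text
[[0.4467 0.0391 0.0155]
 [0.4639 0.0407 0.0155]
 [0.4463 0.0977 0.0155]]
[[ 0.4131 -0.1164  0.042 ]
 [ 0.414   0.1073  0.042 ]]
[[ 0.4424 -0.1016  0.1468]
 [ 0.4434  0.0315  0.1468]]
```

servo_tool(
  series=[
    [1,0,0.15,0.004,0],
    [1,0,0.15,0,0],
    [1,0,0.14,0,0],
    [1,0,0.09,0,0],
    [1,0,0.05,0,0],
    [1,0,0.04,0,0],
    [1,0,0.02,0,0],
    [1,0,0,0,0],
    [1,0,0,0,0],
  ],
)

```text
clock: 12.3
position: [0.4843, -0.0356, 0.2006]
orientation: [-0.501, 0.502, 0.499, -0.498]
wrist_force: [0.3, -1.4, -1.6]
opening: 0.018
```

```bash
python3 - <<'E'
from rig import robot
from h import *
s=robot.read_state();c=robot.capture("wrist");cv2.imwrite("pics/w7.png",c["frame"])
plan(s,.4835,-.0355,.1966,89.7)
E
```

```text
pos [ 0.4843 -0.0356  0.2006] yaw 89.65950536035362 tooly [ 0.0013 -0.0004 -1.    ] F [ 0.285  -1.4397 -1.5965] open 0.018013592746577087 t 12.3 j [-0.3036  0.3888  1.9339 -0.      0.8176 -1.8684]
turn deg(world) 0.04049463964638278 norm turn -0.0002249702202576821 rows 0.004714160610754689 | shift norm [0.0004 0.0198 0.0039] mm [-0.7767  0.0906 -3.9593] rows 0.08071664367236027
```

View pics/w7.png

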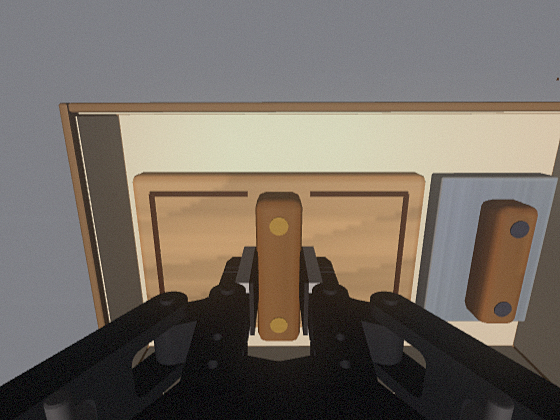

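servo_tool(
  series=[
    [1,0,0.02,0,0],
    [1,0,0,0,0],
    [0,0,0,0,0],
    [0,0,0,0,0],
    [0,0,0,0,0],
    [0,0,0,0,0],
    [0,0,-0.1,0,0],
    [0,0,-0.2,0,0],
    [0,0,-0.2,0,0],
    [0,0,-0.2,0,0],
    [0,0,0,0,0],
    [0,0,0,0,0],
  ],
)

```text
clock: 13.55
position: [0.484, -0.0354, 0.3367]
orientation: [-0.501, 0.502, 0.499, -0.498]
wrist_force: [0.0, -0.4, -0.8]
opening: 0.0426
```

```bash
python3 - <<'E'
from rig import robot
from h import *
s=robot.read_state();c=robot.capture("wrist");cv2.imwrite("pics/w8.png",c["frame"])
plan(s,.4835,-.0355,.1966,89.7)
c=robot.capture("scene");cv2.imwrite("pics/s8.png",c["frame"])
E
```

```text
pos [ 0.484  -0.0354  0.3367] yaw 89.67105104442832 tooly [ 0.0023 -0.0007 -1.    ] F [ 0.0069 -0.3502 -0.8432] open 0.042555502363278506 t 13.55 j [-0.3033  0.2018  1.7866 -0.      1.1508 -1.8684]
turn deg(world) 0.028948955571678425 norm turn -0.00016082753095376904 rows 0.0033700763180068015 | shift norm [-0.0006  0.7005  0.0023] mm [  -0.4577   -0.1251 -140.101 ] rows 2.8020358203051265
```

View pics/w8.png

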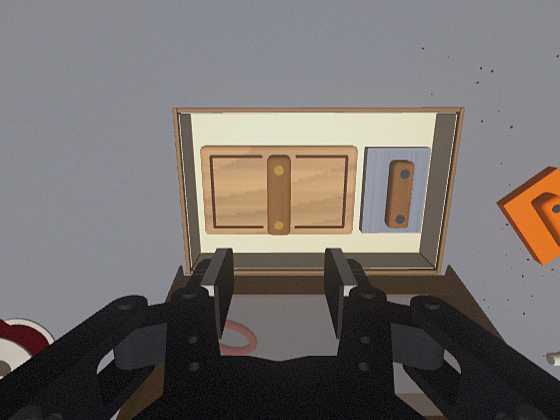

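View pics/s8.png

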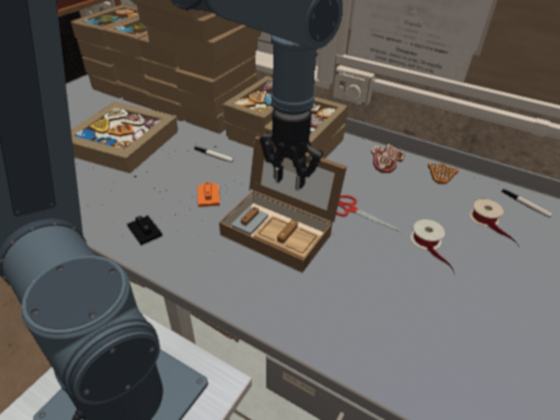

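servo_tool(
  series=[
    [1,0,-0.17,0,0],
    [1,0,-0.17,0,0],
    [1,0.08,0,-0.17,0],
    [1,0.08,0,-0.17,0],
    [1,0,0,-0.19,0],
    [1,0,0,-0.19,0],
    [1,0,0,-0.19,0],
    [1,0,0,0,0],
    [1,0,0,0,0],
  ],
)

```text
clock: 14.55
position: [0.6663, -0.0045, 0.4005]
orientation: [0.503, -0.5, -0.497, 0.5]
wrist_force: [0.1, 0.1, 0.3]
opening: 0.0
```

```bash
python3 - <<'E'
from rig import robot
from h import *
s=robot.read_state();c=robot.capture("wrist");cv2.imwrite("pics/w9.png",c["frame"])
plan(s,.665,-.0035,.336,89.7)
c=robot.capture("scene");cv2.imwrite("pics/s9.png",c["frame"])
E
```

```text
pos [ 0.6663 -0.0045  0.4005] yaw 89.67660323752109 tooly [-0.0057  0.0009 -1.    ] F [0.1472 0.1105 0.3269] open 2.5901230786837837e-05 t 14.55 j [-0.1738  0.4739  1.2295 -0.0001  1.444  -1.7389]
turn deg(world) 0.023396762478910205 norm turn -0.00012998201377172335 rows 0.0027237208939359958 | shift norm [0.0048 0.3223 0.0065] mm [ -1.287    0.9757 -64.4669] rows 1.2897420648469142
```

View pics/w9.png

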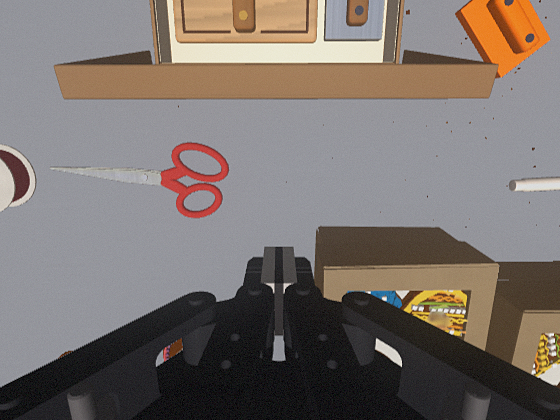

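View pics/s9.png

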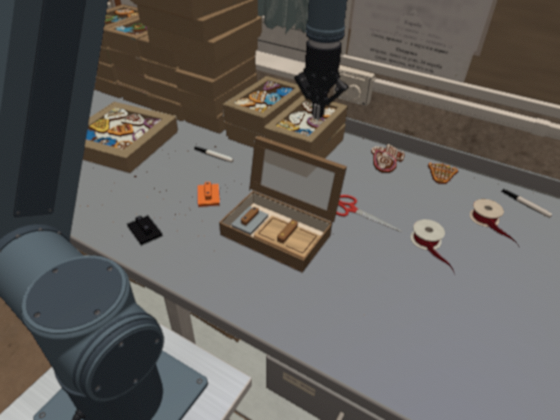

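servo_tool(
  series=[
    [1,0.005,0.16,0,0],
    [1,0,0.16,0,0],
    [1,0,0,0.08,0],
    [1,0,0,0.08,0],
    [1,0,0,0.08,0],
    [1,0,0,0.05,0],
    [1,0,0,0,0],
    [1,0,0,0,0],
  ],
)

```text
clock: 15.45
position: [0.608, -0.0032, 0.3407]
orientation: [-0.501, 0.502, 0.499, -0.498]
wrist_force: [0.9, 0.0, 0.3]
opening: -0.0002
```

```bash
python3 - <<'E'
from rig import robot
from h import *
s=robot.read_state();c=robot.capture("wrist");cv2.imwrite("pics/w10.png",c["frame"])
plan(s,.569,-.0035,.336,89.7)
c=robot.capture("scene");cv2.imwrite("pics/s10.png",c["frame"])
E
```

```text
pos [ 0.608  -0.0032  0.3407] yaw 89.6550579120178 tooly [ 0.0015 -0.0002 -1.    ] F [0.9011 0.0133 0.286 ] open -0.00021461709361162318 t 15.45 j [-0.1885  0.408   1.4819  0.      1.2502 -1.7533]
turn deg(world) 0.04494208798220711 norm turn -0.0002496782665678173 rows 0.005231907797695823 | shift norm [-0.0027  0.0233  0.195 ] mm [-38.9942  -0.3355  -4.6603] rows 0.785461770580685
```

View pics/w10.png

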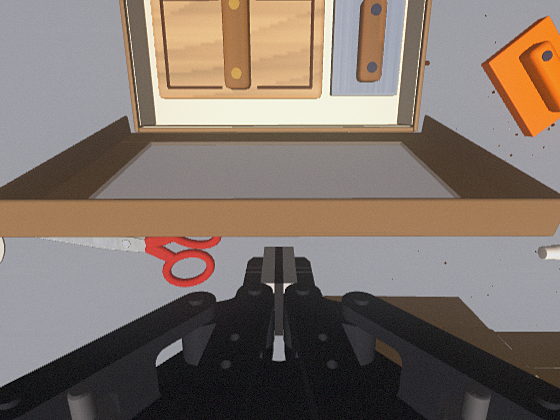

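View pics/s10.png

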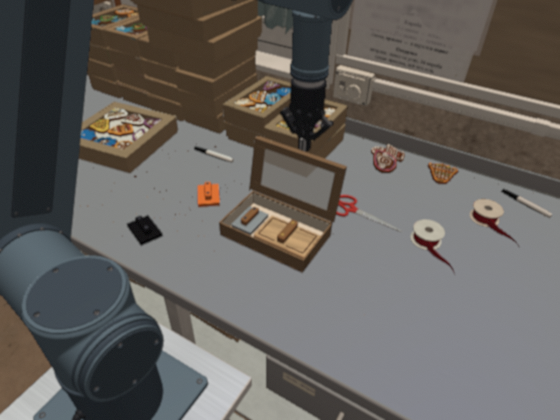

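servo_tool(
  series=[
    [1,0,0.023,0,0],
    [1,0,0,0.04,0],
    [1,0,0,0.04,0],
    [1,0,0,0.04,0],
    [1,0,0,0.04,0],
    [1,0,0,0.04,0],
  ],
)

```text
clock: 16.15
position: [0.5673, -0.0029, 0.3355]
orientation: [-0.501, 0.502, 0.499, -0.499]
wrist_force: [1.0, -0.1, 0.3]
opening: 0.0003
```

```bash
python3 - <<'E'
from rig import robot
from h import *
s=robot.read_state();c=robot.capture("wrist");cv2.imwrite("pics/w11.png",c["frame"])
plan(s,.5214,-.0035,.3377,89.7)
E
```

```text
pos [ 0.5673 -0.0029  0.3355] yaw 89.6679146596319 tooly [ 0.0002 -0.0001 -1.    ] F [ 1.0479 -0.1061  0.3267] open 0.00028343319913540037 t 16.15 j [-0.2016  0.3438  1.5928 -0.      1.2048 -1.7666]
turn deg(world) 0.032085340368098514 norm turn -0.00017825189093388064 rows 0.0037351967832477896 | shift norm [-0.0044 -0.011   0.2294] mm [-45.8751  -0.6446   2.1986] rows 0.9186461924176601
```

View pics/w11.png

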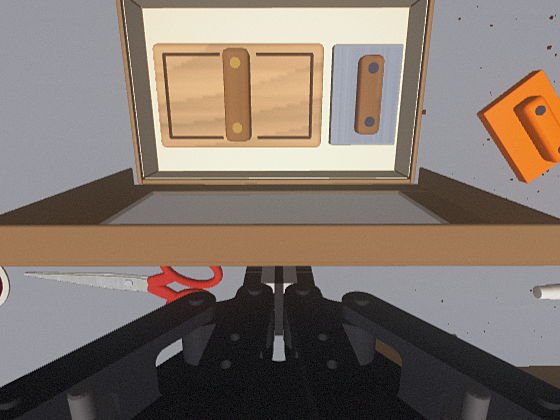

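Lid is moving with the fingers at ~1 N. Continue along the arc.

servo_tool(
  series=[
    [1,0,0,0.045,0],
    [1,0,0,0.045,0],
    [1,0,-0.005,0.045,0],
    [1,0,-0.006,0.045,0],
    [1,0,0,0.05,0],
    [1,0,0.03,0.06,0],
    [1,0,0.03,0.06,0],
  ],
)

```text
clock: 16.9
position: [0.4973, -0.0025, 0.3257]
orientation: [-0.501, 0.502, 0.499, -0.498]
wrist_force: [0.7, 0.1, -0.5]
opening: 0.0001
```

```bash
python3 - <<'E'
from rig import robot
from h import *
s=robot.read_state();c=robot.capture("wrist");cv2.imwrite("pics/w12.png",c["frame"])
plan(s,.4773,-.0035,.3108,89.7)
c=robot.capture("scene");cv2.imwrite("pics/s12.png",c["frame"])
E
```

```text
pos [ 0.4973 -0.0025  0.3257] yaw 89.66913767772726 tooly [ 0.0009 -0.0003 -1.    ] F [ 0.7443  0.0836 -0.4564] open 8.278736521849988e-05 t 16.9 j [-0.2297  0.2348  1.7734 -0.0001  1.1325 -1.7947]
turn deg(world) 0.030862322272739107 norm turn -0.0001714573459596617 rows 0.0035928198222047853 | shift norm [-0.0055  0.0746  0.0999] mm [-19.9778  -0.9963 -14.9114] rows 0.49898122637901027
```

View pics/w12.png

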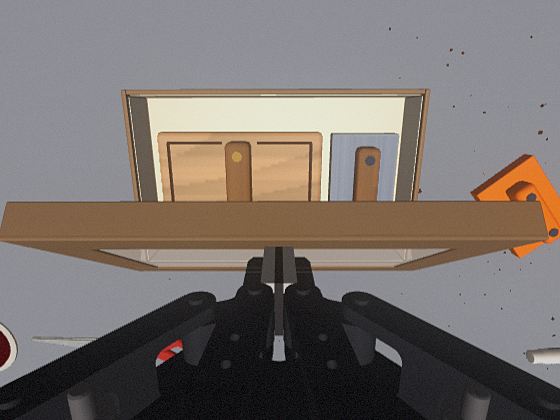

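View pics/s12.png

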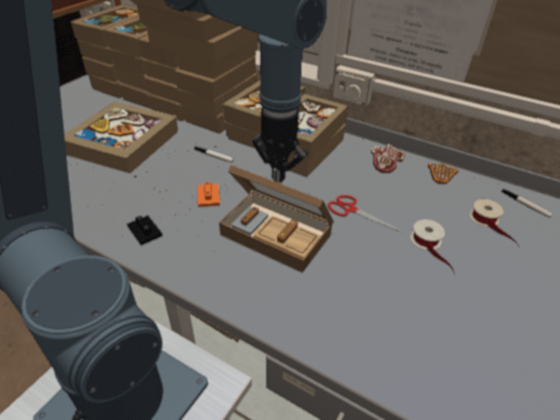

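servo_tool(
  series=[
    [1,0,0.037,0.05,0],
    [1,0,0.038,0.05,0],
    [1,0,0.048,0.043,0],
    [1,0,0.049,0.043,0],
    [1,0,0.056,0.032,0],
    [1,0,0.057,0.032,0],
    [1,0,0.06,0.02,0],
    [1,0,0.06,0.02,0],
  ],
)

```text
clock: 17.8
position: [0.4404, -0.0023, 0.2446]
orientation: [-0.501, 0.502, 0.499, -0.498]
wrist_force: [-0.1, -0.2, 0.3]
opening: 0.0005
```

```bash
python3 - <<'E'
from rig import robot
from h import *
s=robot.read_state();c=robot.capture("wrist");cv2.imwrite("pics/w13.png",c["frame"])
plan(s,.4325,-.0035,.218,89.7)
E
```

```text
pos [ 0.4404 -0.0023  0.2446] yaw 89.66182684178649 tooly [ 0.0012 -0.0003 -1.    ] F [-0.0596 -0.1883  0.308 ] open 0.0004766898383320566 t 17.8 j [-0.2594  0.2499  1.9992  0.      0.8911 -1.8244]
turn deg(world) 0.038173158213510305 norm turn -0.00021207310118616837 rows 0.004443906660478499 | shift norm [-0.0065  0.1328  0.0394] mm [ -7.8909  -1.2494 -26.5562] rows 0.554637900989359
```

View pics/w13.png

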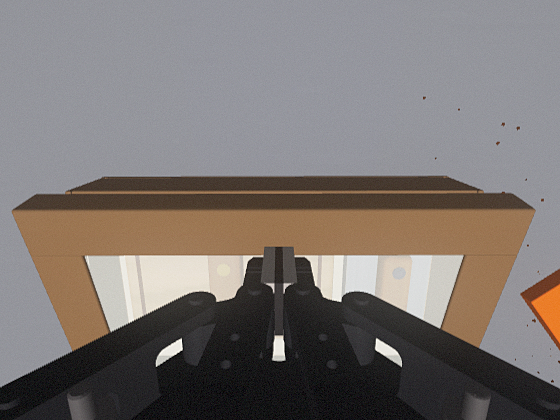

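servo_tool(
  series=[
    [1,-0.005,0.03,0.025,0],
    [1,0,0.03,0.025,0],
    [1,0,0.03,0,0],
    [1,0,0.025,0,0],
    [1,0,0.015,0,0],
    [1,0,0,0,0],
  ],
)

```text
clock: 18.45
position: [0.4302, -0.0031, 0.2187]
orientation: [0.501, -0.501, -0.498, 0.499]
wrist_force: [-0.8, 0.1, 3.1]
opening: -0.0
```

```bash
python3 - <<'E'
from rig import robot
from h import *
s=robot.read_state();c=robot.capture("wrist");cv2.imwrite("pics/w14.png",c["frame"])
plan(s,.4325,-.0035,.218,89.7)
c=robot.capture("scene");cv2.imwrite("pics/s14.png",cv2.resize(c["frame"][100:320,180:460],None,fx=2.6,fy=2.6))
E
```

```text
pos [ 0.4302 -0.0031  0.2187] yaw 89.67224509644169 tooly [-0.0003 -0.     -1.    ] F [-0.8139  0.1335  3.0573] open -1.0040539958230308e-05 t 18.45 j [-0.2677  0.279   2.0477 -0.0001  0.8151 -1.8327]
turn deg(world) 0.02775490355831778 norm turn -0.000154193908657321 rows 0.003231071427045143 | shift norm [-0.0018  0.0033 -0.0114] mm [ 2.274  -0.3778 -0.6647] rows 0.04798125858291024
```

View pics/w14.png

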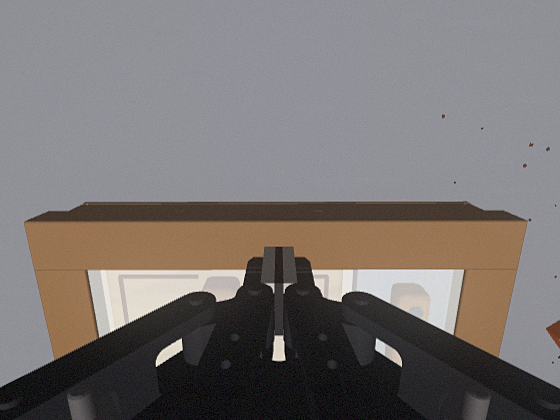

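View pics/s14.png

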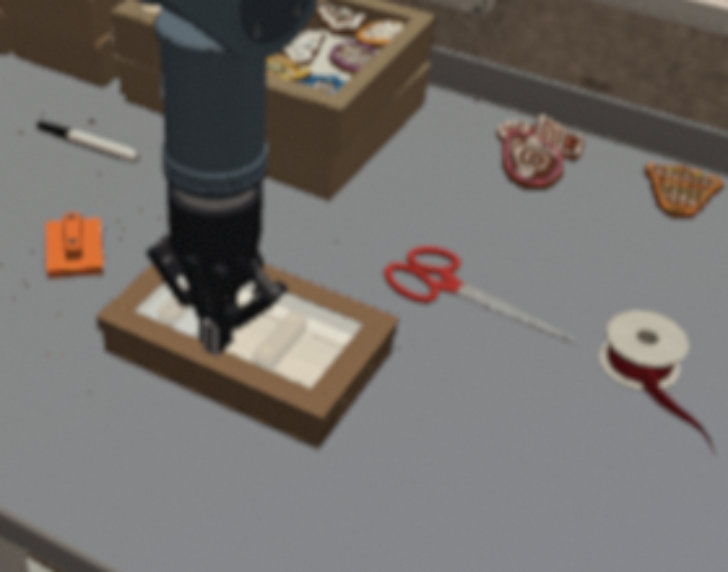

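servo_tool(
  series=[
    [1,0,0.01,0,0],
    [1,0,0.01,0,0],
    [1,0,0,0,0],
    [1,0,0,0,0],
  ],
)

```text
clock: 18.95
position: [0.4302, -0.003, 0.2176]
orientation: [-0.501, 0.502, 0.499, -0.499]
wrist_force: [-12.5, 2.1, 43.8]
opening: 0.0001
```

servo_tool(
  series=[
    [1,0,-0.02,0,0],
    [1,0,-0.1,0,0],
    [1,0,-0.2,0,0],
    [1,0,-0.2,0,0],
    [1,0,-0.2,0,0],
    [1,-0.2,0,0.05,0],
    [1,-0.2,0,0.05,0],
    [1,-0.2,0,0.05,0],
    [1,-0.2,0,0,0],
    [1,-0.2,0,0,0],
    [1,0,0,0,0],
    [1,0,0,0,0],
  ],
)

```text
clock: 20.15
position: [0.3988, -0.2037, 0.3582]
orientation: [0.502, -0.502, -0.498, 0.498]
wrist_force: [-0.5, 1.6, 0.1]
opening: -0.0
```

```bash
python3 - <<'E'
from rig import robot
from h import *
s=robot.read_state()
plan(s,.4325,-.0035,.218,89.7)
c=robot.capture("scene");cv2.imwrite("pics/s15.png",cv2.resize(c["frame"][130:320,120:460],None,fx=2.3,fy=2.3))
c=robot.capture("wrist");cv2.imwrite("pics/w15.png",c["frame"])
c=robot.capture("top");cv2.imwrite("pics/t15.png",cv2.resize(c["frame"][130:270,200:420],None,fx=3,fy=3,interpolation=0))
E
```

```text
pos [ 0.3988 -0.2037  0.3582] yaw 89.52767676118347 tooly [-0.0003  0.0007 -1.    ] F [-0.4928  1.5666  0.0869] open -4.977241516946044e-05 t 20.15 j [-0.7223  0.1138  1.8365  0.0003  1.1921 -2.285 ]
turn deg(world) 0.17232323881653144 norm turn -0.000957351326758508 rows 0.020060912551400634 | shift norm [ 1.0017  0.7008 -0.1633] mm [  33.7008  200.1577 -140.1628] rows 4.933334847169199
```

View pics/s15.png

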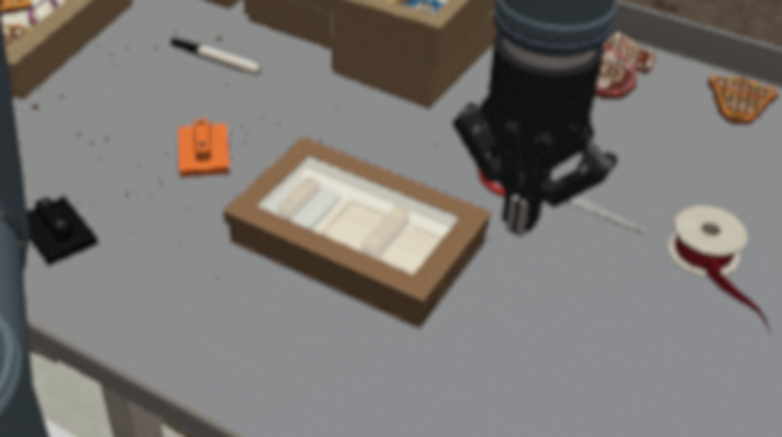

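View pics/t15.png

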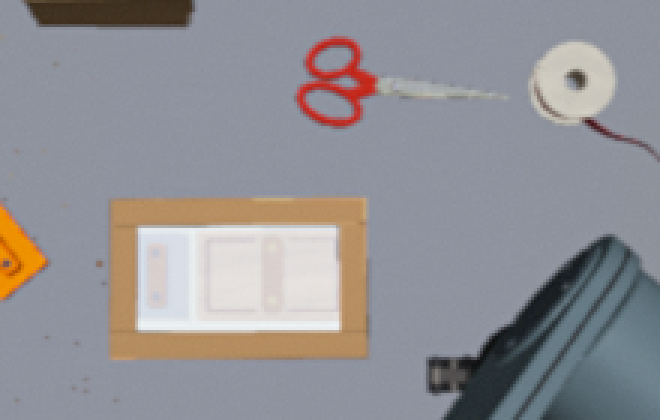

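View pics/w15.png

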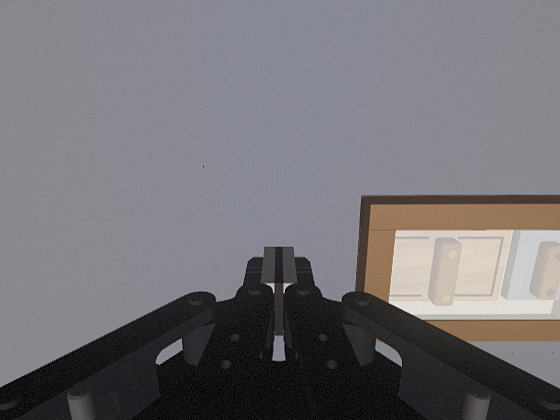

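```bash
python3 - <<'E'
from rig import robot
from h import *
out={}
for n in ("top","scene"):
    c=robot.capture(n);K=c["intrinsics"];T=c["camera_from_world"];h=cv2.cvtColor(c["frame"],cv2.COLOR_BGR2HSV)
    P=K@T[:3];
    for z in(.045,.051):
        for X in ((.5547-.145,-.1195,z),(.5547-.145,.1125,z)):
            p=P@np.r_[X,1];print(n,z,p[:2]/p[2])
    cv2.imwrite(f"pics/c_{n}.png",cv2.resize(c["frame"][200:270,205:335],None,fx=6,fy=6,interpolation=0))
E
```

```text
top 0.045 [321.9171 248.4386]
top 0.045 [235.5862 249.0799]
top 0.051 [322.1243 248.4675]
top 0.051 [235.2896 249.1124]
scene 0.045 [302.4504 259.552 ]
scene 0.045 [214.946  220.6348]
scene 0.051 [302.6045 257.6122]
scene 0.051 [214.7473 218.7085]
```

View pics/c_scene.png

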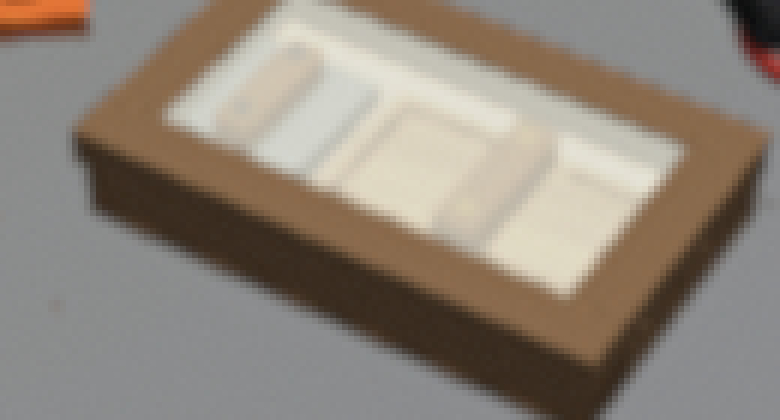

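```bash
python3 -c "
from rig import robot
print(robot.job_done())"
```

```text
the job is handed in; nothing more can be done
None
```

I packed the steel cutter and then the press board flat on the box floor, side by side with grips upward. I then swung the lid over from behind with closed fingers and pressed it shut. I handed the job in at about 20 s on the robot's clock; no verdict was given.

**Contents:** before closing, the wrist, scene and top pictures showed both pieces flat and clear of each other and the walls. Both come to about 35.5 mm at most, from their given heights, against a 42 mm rim.

**Lid:** the final press stalled with the fingertips at about 44 mm, close to the expected 45 mm. The lid's front corners lie about 2–3 pixels from where a shut lid should appear in the scene picture. They sit lower in the image, not higher, so nothing suggests the lid is still raised.

**Force:** that last push reached about 44 N at the wrist, more than I intended. It went through the fingertips, not the arm or gripper body, and stayed under the 120 N limit.

**Other objects:** the nearby scissors, spool, pen and orange and black cutters look undisturbed in the last pictures. I didn't measure them, and I didn't check the far spool and pen at the end, but the arm never went near those. The arm was clear of everything when I handed in.

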